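Fasten the instrument case with its snap hook

ROBOT

A 6-joint arm with a two-finger parallel gripper is mounted at the origin on the work surface. World frame = base frame: x ahead of the robot, y to its left, z up, the work surface at z = 0. Lengths are in m, angles in degrees, forces in N, time in s.
With the tool pointing down it reaches from about 0.4 to 0.825 m from the base axis. Payload 7 kg.
Tool frame: the origin (TCP) lies between the finger pads; the fingertips stand 19 mm ahead of it and the grasp point (between the pads) is the TCP; z points along the fingers, y is the line along which they close (so a half turn about z gives the same grasp; the last joint's range is limited). The gripper opens to 88 mm and grips with 3 to 60 N. Pads are 19 mm wide; open, the fingers measure 130 mm over their backs; the gripper's body (78 mm by 193 mm) begins 47 mm behind the grasp point.
Start: joints at [79.761, 20.546, 0.682, 0, -70.136, -16.507], TCP at [0.304, 0.603, 0.246] pointing down, gripper open.
Joint ranges: [-176.03, 176.03], [-82.01, 121.73], [-58.28, 71.71], [-173.87, 95.51], [-174.79, -0.11], [-173.66, 173.66]. Speed limits (degrees/s): [136.94, 136.94, 172.46, 180, 180, 180].

INTERFACE

Orientations are given as [roll, pitch, yaw] about the fixed x, y, z axes, in that order (R = Rz(yaw) Ry(pitch) Rx(roll)).
In Python, from plant import get_obs, snapshot, close_job, spot_in, spot_point gives the robot as it stands.
- The arm moves only by the tool play_rows, never from a script. Its argument "plan" is a list of rows, each a list of 6 numbers: the shift along the tool's x, y, z in cm, then the turn, a rotation vector about the tool's x, y, z in degrees. A call has 1 to 20 rows; each row shifts and turns the commanded pose from where the row before left it, along the tool's axes as they then stand; what a row does not reach is not made up. A row lasts 1/12 s, in which the tool goes at most 41.7 mm and 7.16 degrees, less where a joint would pass 70% of its speed; a pose out of reach is approached as far as the arm can. A call is refused whole if a number of a shift passes 4.17 or a number of a turn 7.16, either way. A call with a gripper value outside its range is refused whole. "grip" is the finger opening in cm, from 0 to 8.76, set as the call begins (left out, the last holds). The fingers move at their own pace and stop on an object; the grip force is fixed at half the most. Time passes only in rows, so rows that do not move let the fingers close. It gives the time, the measured TCP pose, the force, the opening and the grip force at its end, in the units of the state.
- get_obs(): the state, without advancing time (a new reading comes with each control period).
- snapshot(name): name is "side" or "top"; returns a dict with "frame" (420x560x3 uint8, red, green, blue), "fx", "fy", "cx", "cy" (pixels), "position" and "attitude" of the camera in the world. Camera axes: x right, y down, z forward; pixel columns grow to the right and rows downward; lengths in m; the calibration is good to about 2 mm. A picture is of the moment at which its call begins. There is no depth.
- close_job(): hands the job in; it is judged then, once.
Trained networks look in the newest picture that a camera, given by its name, has taken for a name from the list of things; names that differ only in an ending like _2 or _b are one class to them, and where a whole thing is asked for, a point or a joint stands for the part that bears it (a point fixed in the world has none). Each returns a list of dicts, best first, with "score" (0 to 1); they miss things now and then, are a little off and sometimes report something else, mostly with a low value. They report only what shows in the picture. A call takes as long as a camera call. They do not tell look-alikes from the thing itself.
- spot_in(camera, thing): "position" ([x, y, z] in m, in world coordinates, good to about 4 mm: the middle of the surface that is visible of it).
- spot_point(camera, thing): "position" ([x, y, z] in m, in world coordinates, good to about 4 mm: a listed point, or the origin of a listed thing).
The state is a dict: "clock": time; "joint_pos": joint angles; "qvel": joint speeds; "tau": joint torques, N m; "tool_pos": TCP position; "orientation": TCP orientation; "force": force on the tool from outside, world axes, zero at the start; "moment": the same for the moment, N m; "opening": finger opening in m; "gripper_force": force on a finger pad.
Only numpy, scipy, OpenCV 4.12 (cv2) and the standard library are available. Lean on these libraries where they do the work, as an engineer would, in place of code of your own. Each camera call takes 0.05 s, during which the arm holds its last target. There are 200 camera calls.

TASK

Fasten the grey instrument case: fold the raised hasp fully down over the staple without slamming it, then clip the snap hook lying on the bench onto the staple by pressing its sprung gate in against the staple's upright bar. Draw the clip back and hold a gentle tug of about 8 N for half a second to feel that it is caught with its gate shut, then let go and leave it hanging from the staple. The clip in hand must never load the staple or case with more than 20 N, and the bottle, the pot and the slide box stay where they are.

Things in the scene. Friction and masses are not known exactly. Their poses are not given: they have to be found in the camera images.
- case: Fixed grey instrument case, 190 mm deep (its x), 290 wide (y), lid top 168 mm above the bench. Origin: centre of its underside; z up. The front face with staple and hasp is the plane x = -95 mm and looks to its -x; the fittings are centred at y = 0. A handle on the lid, 30 mm behind the middle, tops out at 184 mm.
- staple (a point): Where the upright outer bar of the staple is meant to be, 135 mm up; slotted screw holes let the staple sit up to 6 mm to either side (case y): find it by feel or sight. Steel U of 6 mm rod, upright and square to the face: level legs 14 mm above and below run 28 mm out to the bar (centre lines). Hasp shut, the hole behind the bar is 21 mm deep, 22 high. Axes: the case's.
- hasp_pin (a point): Middle of the hasp's hinge pin (lies along the case's y) at the lid's top front edge, 171 mm above the bench, 2.5 mm in front of the face. Axes as the case's.
- hasp (a joint): Angle of the hasp, rad: 0 = shut, hanging flat on the front over the staple (outer side 4 mm off the face); 1.57 = straight out; more = leaning up and back. Flap 56 mm wide, 66 long from the pin, 3 thick; its middle slot, 20 wide, 12 to 56 mm from the pin, takes the staple: press beside the slot. The stiff hinge stays where left, needing about 1 N at the lip.
- clip: Loose steel snap hook on a black plastic grip, 118 mm long, about 80 g, lying flat, z up. Origin on its underside below the centre of the bend; +x to the nose end, +y to the gate side. Hook of 7 mm round rod, centre line 3.5 mm above the underside: bend of 12.5 mm centre-line radius round the +x side, spine at y = -12.5 mm, nose end at x = -3.5, y = +12.5 mm; 18 mm clear inside.
- grip (a point): Middle of the clip's flat-sided plastic grip: clip x = -70 mm, 6 mm above the underside. The grip is 44 mm long (then a round end), 18 mm wide (y), 12 mm high; hold it here, across y. Axes as the clip's.
- bend (a point): Centre of the hook's bend, 3.5 mm above the clip's origin; axes as the clip's. When a 6 mm bar is seated in the bend, the bar's centre is about 6 mm to +x of this point.
- gate_pivot (a point): Pivot of the gate, at clip x = -42, y = +12.5 mm. The gate, a rod 5.6 mm thick, closes the side y = +12.5 from here to its free tip at x = -6 mm, 2 mm short of the nose end. It swings inward (to clip -y) only.
- gate (a joint): Angle of the sprung gate, rad: 0 = shut, 0.60 = fully in; springs shut. A bar pressing 28 mm from the pivot needs 3 N to start, about 6 N fully in. Pressed in 13 to 16 mm, the bar is past the nose; drawing the clip along its -x by about 20 mm then seats the bar in the bend and the gate snaps shut behind it.
- reagent: Bystander: amber bottle 38 mm across, 75 mm high, standing on the bench; origin at its base.
- pot: Bystander: clear specimen pot 48 mm across, 55 mm high; origin at its base.
- slides: Bystander: tray of glass slides on a blue box, 100 x 75 mm, 43 mm high; origin under its centre.
There are look-alikes about, which are no part of the job. There is more than one size of the clip; the one meant has the size given above.

How it is judged (in metres and radians):
On the way, in this order (a step that is already met when the one before it is completed fails the run):
1. hasp folded down over the staple (within 0.1 rad) (value of joint hasp below 0.1 rad), for 0.2 s.
2. the staple's bar has pressed the gate in (value of joint gate above 0.25 rad and contact force between clip and case above 0.5 N and distance between bend and staple below 0.036 m), for 0.05 s.
3. bar in the bend, gate shut, held clip tugged with 5 to 12 N for 0.3 s (value of joint gate below 0.08 rad and x of staple in the frame of bend between -0.003 and 0.015 m and y of staple in the frame of bend between -0.01 and 0.01 m and contact force between the fingers and clip above 1 N and contact force between clip and case between 5 and 12 N), for 0.3 s.
At the end, for the whole second after the job is handed in: the hasp is flat over the staple (within 0.1 rad); the clip, let go, hangs from the staple, hook end up (within 0.9 rad of upright), gate shut (within 0.08 rad), the centre of its bend within 34 mm of the staple's meant place, at most gently swinging (under 0.15 m/s) (value of joint hasp below 0.1 rad and value of joint gate below 0.08 rad and distance between bend and staple below 0.034 m and height (world z) of clip below 0.15 m and angle between clip's own x axis and vertical below 0.9 rad and linear speed of clip below 0.15 m/s); the robot touches nothing.
It fails at once if the held clip loads the case, hasp or staple with more than 20 N (contact force between clip and case above 20 N and contact force between the fingers and clip above 0.5 N).
It fails at once if the hasp is slammed: the robot presses on the case, hasp or staple with more than 40 N (contact force between any of the arm, the fingers and case above 40 N).
It fails at once if a bystander is moved by more than 15 mm (distance of any of reagent, pot, slides from where it was at the start of the episode above 0.015 m).
It also fails if it takes over 72 s, if anything falls off the work surface, if the arm or the gripper's body presses on something with over 40 N, if the wrist force passes 120 N, or if a joint passes its speed limit or range.

## Working session

There is one attempt and no reset: what is moved stays moved. The work goes in short steps, Python scripts to look and compute and a tool call to move; the robot and the scene stay as the last step left them, time stands still between calls to the robot, and variables do not carry over. Pictures are saved under pics/ and viewed, at most 10 in all, crops included, and the job is handed in when it is done.

Besides the shell and the picture viewer there is one more tool, called after "Call:" by a JSON object that holds its "method" and its "body", one argument or row to a line. play_rows: Moves the arm, as the interface text tells. Its arguments: {"type":"object","properties":{"plan":{"type":"array","items":{"type":"array","items":{"type":"number"}}},"grip":{"type":"number"}},"required":["plan"]}

```bash
mkdir -p pics; cat > h.py <<'E'
import numpy as np, cv2
from plant import *
from scipy.spatial.transform import Rotation as R
def save(s,n,crop=None,k=1):
    im=cv2.cvtColor(s["frame"],cv2.COLOR_RGB2BGR)
    if crop: im=im[crop[1]:crop[3],crop[0]:crop[2]]
    cv2.imwrite(f"pics/{n}.png",cv2.resize(im,None,fx=k,fy=k,interpolation=cv2.INTER_CUBIC))
E
python3 - <<'E'
from h import *
for c in("top","side"):
    s=snapshot(c); save(s,c+"0"); print(c,{k:np.round(v,4).tolist() if not np.isscalar(v) else v for k,v in s.items() if k!="frame"})
    for t in["case","staple","hasp_pin","hasp","clip","grip","bend","gate_pivot","reagent","pot","slides"]:
        print(t,[(round(d["score"],2),np.round(d["position"],4).tolist()) for d in spot_point(c,t)[:4]])
print(get_obs())
E
```

```text
top {'fx': 487.6540597512445, 'fy': 487.6540597512445, 'cx': 273.0715445882034, 'cy': 213.12677609752558, 'position': [0.4499, -0.0592, 1.3556], 'attitude': [-176.8497, -0.4011, -90.2456]}
case []
staple [(0.79, [0.5349, 0.1493, 0.1344])]
hasp_pin [(0.65, [0.5404, 0.1785, 0.1671])]Traceback (most recent call last):
  File "<stdin>", line 5, in <module>
ValueError: it knows: bend, case, clip, gate_pivot, grip, hasp_pin, pot, reagent, slides, staple
```

```bash
python3 - <<'E'
from h import *
for c in("top","side"):
    s=snapshot(c); save(s,c+"0"); print(c,{k:np.round(v,4).tolist() if not np.isscalar(v) else v for k,v in s.items() if k!="frame"})
    for t in["case","staple","hasp_pin","clip","grip","bend","gate_pivot","reagent","pot","slides"]:
        print(t,[(round(d["score"],2),np.round(d["position"],4).tolist()) for d in spot_point(c,t)[:4]])
    for t in["case","hasp"]:
        try: print("in",t,[(round(d["score"],2),np.round(d["position"],4).tolist()) for d in spot_in(c,t)[:4]])
        except Exception as e: print(e)
print(get_obs())
E
```

```text
top {'fx': 487.6540597512445, 'fy': 487.6540597512445, 'cx': 273.0715445882034, 'cy': 213.12677609752558, 'position': [0.4499, -0.0592, 1.3556], 'attitude': [-176.8497, -0.4011, -90.2456]}
case []
staple [(0.9, [0.5386, 0.1518, 0.1324])]
hasp_pin []
clip [(0.87, [0.5713, -0.1935, -0.0004]), (0.82, [0.5018, -0.2533, 0.0041]), (0.62, [0.2768, -0.3564, 0.0017])]
grip [(0.92, [0.6508, -0.1411, 0.0102]), (0.7, [0.3645, -0.367, 0.0102]), (0.65, [0.4346, -0.2394, 0.0007]), (0.24, [0.7581, -0.227, 0.0037])]
bend [(0.65, [0.4994, -0.2516, 0.0049]), (0.62, [0.569, -0.1877, 0.0049])]
gate_pivot [(0.76, [0.3267, -0.3777, 0.0059]), (0.65, [0.5395, 0.1512, 0.1334]), (0.59, [0.6278, -0.1711, 0.0034]), (0.53, [0.4579, -0.2333, 0.0038])]
reagent [(0.67, [0.7544, -0.228, 0.0028])]
pot [(0.85, [0.7292, -0.0509, 0.0009])]
slides [(0.98, [0.5184, -0.4216, -0.0025])]
in case [(0.81, [0.5399, 0.2537, 0.1665])]
in hasp [(0.84, [0.5379, 0.1413, 0.1755])]
side {'fx': 398.17392006070213, 'fy': 398.17392006070213, 'cx': 280.96842656635727, 'cy': 214.25035751130096, 'position': [0.4783, 0.5201, 0.8233], 'attitud
[... 760 characters left out ...]
, [0.54, 0.1462, 0.1767])]
{'clock': 1.5, 'joint_pos': array([ 7.97636909e+01,  2.05467850e+01,  6.81659110e-01, -5.71354163e-04,
       -7.01361519e+01, -1.65067711e+01]), 'qvel': array([-0.0140628 ,  0.0109299 ,  0.07607318, -0.02155808,  0.07570876,
        0.06318691]), 'tau': array([-3.64937205e-04, -5.82383430e+01,  2.93283999e+01,  7.00242564e+00,
        1.22651472e-02, -1.91249956e-05]), 'tool_pos': array([0.30374778, 0.60276527, 0.24555237]), 'orientation': array([ 1.79998622e+02,  1.52162342e-04, -2.67432744e+01]), 'force': array([-1.17166297,  0.24092951, -0.83131941]), 'moment': array([ 0.00261361, -0.05082969,  0.02253784]), 'gripper_force': 0.0, 'opening': 0.08772189958042305}
```

View pics/top0.png

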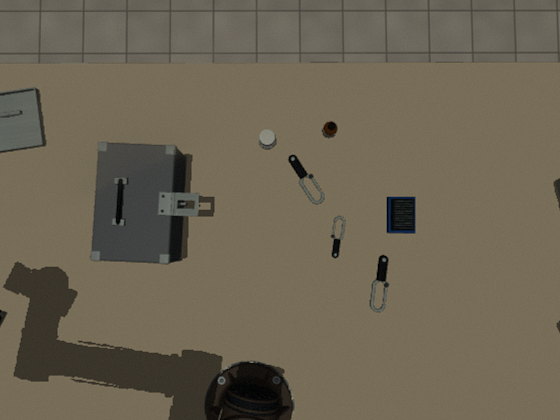

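View pics/side0.png

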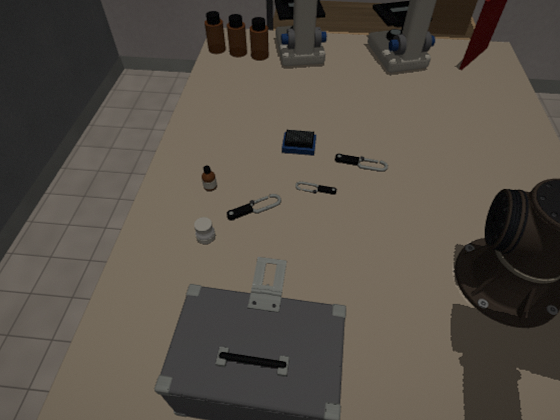

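The top view at 2.8 mm per px shows three candidates for the clip:
- **(305,180):** about 150 mm long.
- **(380,285):** about 150 mm long.
- **(337,237):** about 115 mm long, with bend to grip about 68 mm. This matches the description, so I choose it.

The case front faces world −y. The hasp at (185,204) sticks out, and the staple is under it.

```bash
cat >> h.py <<'E'
def cam(s): 
    return R.from_euler("xyz",s["attitude"],degrees=True).as_matrix(),np.array(s["position"])
def unproj(s,uv,z):
    Rm,p=cam(s); d=Rm@np.array([(uv[0]-s["cx"])/s["fx"],(uv[1]-s["cy"])/s["fy"],1]); return p+d*(z-p[2])/d[2]
def proj(s,X):
    Rm,p=cam(s); c=Rm.T@(np.array(X)-p); return np.array([s["fx"]*c[0]/c[2]+s["cx"],s["fy"]*c[1]/c[2]+s["cy"]])
E
python3 - <<'E'
from h import *
s=snapshot("top")
a=cv2.resize(cv2.cvtColor(s["frame"],cv2.COLOR_RGB2BGR)[175:235,145:225],None,fx=7,fy=7,interpolation=cv2.INTER_CUBIC)
b=cv2.resize(cv2.cvtColor(s["frame"],cv2.COLOR_RGB2BGR)[207:267,318:350],None,fx=7,fy=7,interpolation=cv2.INTER_CUBIC)
cv2.imwrite("pics/crops.png",np.hstack([a,b]))
for uv in [(103,142),(183,147),(176,263),(91,262)]: print(unproj(s,uv,.168)[:2])
P=[]
for i in range(6):
  for c in("top","side"):
    snapshot(c)
    for t in("staple","hasp_pin","grip","bend","gate_pivot"):
        for d in spot_point(c,t):
            P.append((t,d["score"],d["position"]))
for t,c0 in (("staple",(.539,.15)),("hasp_pin",(.54,.177)),("grip",(.435,-.239)),("bend",(.501,-.251)),("gate_pivot",(.46,-.234))):
    q=np.array([p[2] for p in P if p[0]==t and np.hypot(p[2][0]-c0[0],p[2][1]-c0[1])<.015]); print(t,len(q),np.median(q,0).round(4),q.std(0).round(4))
E
```

```text
[0.69158516 0.34858113]
[0.67863407 0.15254396]
[0.39518516 0.16781734]
[0.39854241 0.3731945 ]
staple 11 [0.5402 0.1506 0.1333] [0.0026 0.0008 0.0015]
hasp_pin 12 [0.54   0.1768 0.1696] [0.0021 0.0024 0.0018]
grip 12 [ 0.4338 -0.2406  0.0039] [0.0019 0.001  0.004 ]
bend 12 [ 0.503  -0.2525  0.0044] [0.0021 0.0015 0.0018]
gate_pivot 10 [ 0.4608 -0.232   0.0006] [0.0016 0.0021 0.0015]
```

View pics/crops.png

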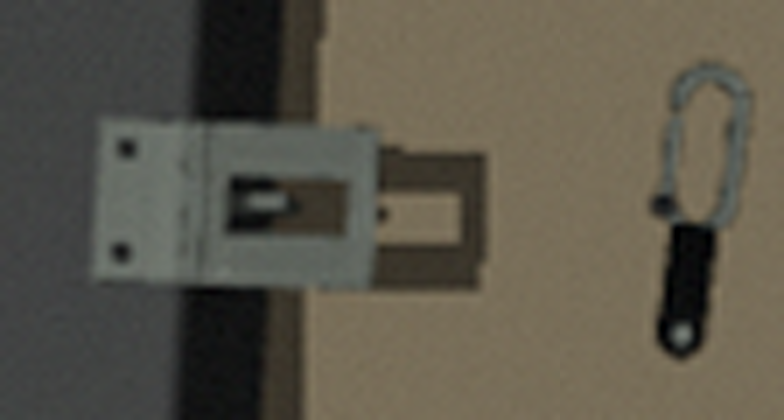

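The crops confirm the choice: the small clip has its gate on the +y side with the pivot at (661,205). The flap slot is centred around row 205, and the staple rod at (270,203) is nearly centred in it. I go to the hasp first.

Call:
{"method": "play_rows", "body": {
  "plan": [
    [3.02,2.27,0,0,0,0],
    [3.02,2.27,0,0,0,0],
    [3.02,2.27,0,0,0,0],
    [3.02,2.27,0,0,0,0],
    [3.02,2.27,0,0,0,0],
    [3.02,2.27,0,0,0,0],
    [3.02,2.27,0,0,0,0],
    [3.02,2.27,0,0,0,0],
    [3.02,2.27,0,0,0,0],
    [3.02,2.27,0,0,0,0],
    [3.02,2.27,0,0,0,0],
    [3.02,2.27,0,0,0,0],
    [3.02,2.27,0,0,0,0],
    [3.02,2.27,0,0,0,0],
    [0,0,0,0,0,6.64],
    [0,0,0,0,0,6.64],
    [0,0,0,0,0,6.64],
    [0,0,0,0,0,6.64],
    [0,0,0,0,0,6.64],
    [0,0,0,0,0,6.64]
  ],
  "grip": 3.4
}}

```text
clock: 6.82
tool_pos: [0.5384, 0.1285, 0.2457]
orientation: [-180.0, 0.0, -66.9]
force: [0.2, 0.0, 0.2]
opening: 0.0341
gripper_force: 0.0
```

Call:
{"method": "play_rows", "body": {
  "plan": [
    [0,0,0,0,0,6.64],
    [0,0,0,0,0,6.64],
    [0,0,0,0,0,6.64],
    [0,0,0,0,0,6.64],
    [0,0,0,0,0,0],
    [0,0,0,0,0,0]
  ]
}}

```text
clock: 7.32
tool_pos: [0.5383, 0.1287, 0.2457]
orientation: [-180.0, 0.0, -92.9]
force: [-0.2, -0.6, -0.0]
opening: 0.034
gripper_force: 0.0
```

Call:
{"method": "play_rows", "body": {
  "plan": [
    [0,0,1,0,0,0],
    [0,0,1,0,0,0],
    [0,0,0.5,0,0,0],
    [0,0,0.5,0,0,0],
    [0,0,0.5,0,0,0],
    [0,0,0.5,0,0,0],
    [0,0,0.5,0,0,0],
    [0,0,0.5,0,0,0],
    [0,0,0.5,0,0,0],
    [0,0,0.5,0,0,0],
    [0,0,0.5,0,0,0],
    [0,0,0.5,0,0,0],
    [0,0,0.5,0,0,0],
    [0,0,0.5,0,0,0],
    [0,0,0.5,0,0,0],
    [0,0,0.5,0,0,0],
    [0,0,0.5,0,0,0],
    [0,0,0.5,0,0,0]
  ]
}}

```text
clock: 8.82
tool_pos: [0.5383, 0.1287, 0.1451]
orientation: [180.0, -0.0, -93.1]
force: [-0.5, 0.1, -0.7]
opening: 0.0344
gripper_force: 0.2
```

Call:
{"method": "play_rows", "body": {
  "plan": [
    [-0.3,0,0,0,0,0],
    [-0.3,0,0,0,0,0],
    [-0.3,0,0,0,0,0],
    [-0.3,0,0,0,0,0],
    [-0.3,0,0,0,0,0],
    [-0.3,0,0,0,0,0],
    [-0.3,0,0,0,0,0],
    [-0.3,0,0,0,0,0],
    [-0.3,0,0,0,0,0],
    [-0.2,0,0,0,0,0],
    [-0.2,0,0,0,0,0]
  ]
}}

```text
clock: 9.73
tool_pos: [0.54, 0.1599, 0.1455]
orientation: [180.0, -0.0, -93.1]
force: [0.6, -1.5, 0.4]
opening: 0.0339
gripper_force: 0.5
```

Call:
{"method": "play_rows", "body": {
  "plan": [
    [-0.1,0,0,0,0,0],
    [-0.1,0,0,0,0,0],
    [-0.1,0,0,0,0,0],
    [-0.1,0,0,0,0,0],
    [0,0,0,0,0,0]
  ]
}}

```text
clock: 10.15
tool_pos: [0.5402, 0.1638, 0.1456]
orientation: [180.0, 0.0, -93.1]
force: [-0.5, -0.2, 0.2]
opening: 0.0342
gripper_force: 0.2
```

Call:
{"method": "play_rows", "body": {
  "plan": [
    [-0.05,0,0,0,0,0],
    [-0.05,0,0,0,0,0],
    [-0.05,0,0,0,0,0],
    [-0.05,0,0,0,0,0],
    [0,0,0,0,0,0]
  ]
}}

```text
clock: 10.57
tool_pos: [0.5402, 0.1648, 0.1455]
orientation: [180.0, -0.1, -93.1]
force: [0.3, -5.9, -0.3]
opening: 0.0344
gripper_force: 2.7
```

Call:
{"method": "play_rows", "body": {
  "plan": [
    [-0.05,0,0,0,0,0],
    [-0.05,0,0,0,0,0],
    [0,0,0,0,0,0],
    [0,0,0,0,0,0],
    [0,0,0,0,0,0]
  ]
}}

```text
clock: 10.98
tool_pos: [0.5402, 0.1648, 0.1455]
orientation: [180.0, -0.2, -93.1]
force: [2.3, -8.8, 0.6]
opening: 0.034
gripper_force: 4.6
```

Call:
{"method": "play_rows", "body": {
  "plan": [
    [0.5,0,0,0,0,0],
    [1,0,0,0,0,0],
    [2,0,0,0,0,0],
    [4,0,0,0,0,0],
    [0,0,-3,0,0,0],
    [0,0,-4,0,0,0],
    [4,0,-4,0,0,0],
    [4,0,0,0,0,0],
    [4,0,0,0,0,0],
    [0,0,0,0,0,0]
  ]
}}

```text
clock: 11.82
tool_pos: [0.5294, -0.0222, 0.246]
orientation: [-179.9, 0.0, -93.3]
force: [0.2, 0.4, -0.9]
opening: 0.0344
gripper_force: 0.0
```

```bash
python3 - <<'E'
from h import *
s=snapshot("top"); t=snapshot("side")
def C(s,c,r,h,k): return cv2.resize(cv2.cvtColor(s["frame"],cv2.COLOR_RGB2BGR)[r-h:r+h,c-h:c+h],None,fx=k,fy=k,interpolation=cv2.INTER_CUBIC)
a=proj(s,(.54,.15,.135));b=proj(t,(.54,.15,.135)); print(a,b)
cv2.imwrite("pics/hasp.png",np.hstack([C(s,int(a[0]),int(a[1]),20,10),C(t,int(b[0]),int(b[1]),20,10)]))
for X in [(.54,.1503,.149),(.534,.1503,.149),(.546,.1503,.149),(.54,.177,.171)]: print((proj(s,X)-a.astype(int)+20)*10,(proj(t,X)-b.astype(int)+20)*10+[400,0])
print(get_obs()["tool_pos"])
E
```

```text
[186.02849728 204.32522361] [268.67750478 287.31968651]
[189.39712498 199.13299473] [604.82624405 168.93779198]
[189.26048277 223.29591723] [636.06682409 171.77930728]
[189.53369266 174.98325072] [573.61718266 166.09914349]
[ 63.78269866 192.86796538] [584.11879479 238.83751052]
[ 0.53006798 -0.01911524  0.24539609]
```

View pics/hasp.png

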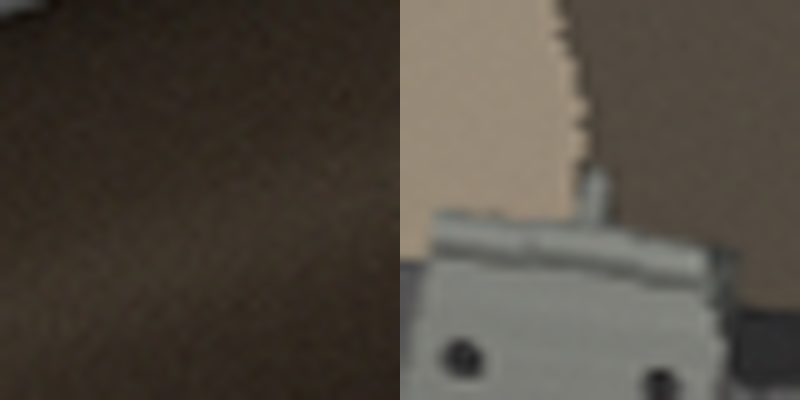

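The hasp is shut: it is flat in the side view, with the staple at column 596, so the bar is at x ≈ 0.5417. Next I refine the clip's yaw before grasping.

```bash
python3 - <<'E'
from h import *
s=snapshot("top"); g=cv2.cvtColor(s["frame"],cv2.COLOR_RGB2GRAY).astype(int)
print(g[215:262,340].tolist()[:5])
roi=g[205:265,318:356]; bg=np.median(roi); print(bg)
m=(roi<bg*.45); n,l,st,c=cv2.connectedComponentsWithStats(m.astype(np.uint8)); print(st.tolist())
i=1+np.argmax(st[1:,4]); v,u=np.nonzero(l==i)
pts=np.array([unproj(s,(a+318,b+205),.01)[:2] for a,b in zip(u,v)]); mu=pts.mean(0); w,V=np.linalg.eigh(np.cov(pts.T)); print(mu,V[:,1],np.degrees(np.arctan2(V[1,1],V[0,1])),pts.min(0),pts.max(0))
for t in("grip","bend","gate_pivot"): print(t,[np.round(d["position"],4).tolist() for d in spot_point("top",t)])
a=cv2.cvtColor(s["frame"],cv2.COLOR_RGB2BGR)[207:267,310:370]
cv2.imwrite("pics/clip.png",cv2.resize(a,None,fx=10,fy=10,interpolation=cv2.INTER_CUBIC))
for yaw in(-6,-8,-10):
  R2=np.array([np.cos(np.radians(yaw)),np.sin(np.radians(yaw))]); g0=np.array([.4338,-.2406])
  print(yaw,[((proj(s,np.r_[g0+d*R2,.005])-[310,207])*10+5).round().tolist() for d in(-30,0,70,86)] if 0 else [((proj(s,np.r_[g0+d*R2,.005])-[310,207])*10+5).round().tolist() for d in(-.032,0,.07,.086)])
E
```

```text
[128, 107, 121, 104, 110]
140.0
[[0, 0, 38, 60, 2170], [13, 30, 3, 3, 6], [14, 34, 8, 19, 104]]
[ 0.42907931 -0.24107346] [-0.9894207   0.14507472] 171.6583938590062 [ 0.4023215  -0.25048789] [ 0.45181635 -0.23068391]
grip [[0.3652, -0.3668, 0.012], [0.4342, -0.2422, 0.0003], [0.6521, -0.1399, 0.0124]]
bend [[0.2765, -0.3473, 0.0045], [0.5031, -0.2503, 0.0049], [0.5693, -0.1895, 0.006]]
gate_pivot [[0.6291, -0.1721, 0.005], [0.3261, -0.3774, 0.0077], [0.4622, -0.2328, 0.0015]]
-6 [[247.0, 506.0], [257.0, 390.0], [281.0, 139.0], [286.0, 81.0]]
-8 [[243.0, 505.0], [257.0, 390.0], [290.0, 140.0], [297.0, 83.0]]
-10 [[239.0, 505.0], [257.0, 390.0], [298.0, 141.0], [308.0, 84.0]]
```

View pics/clip.png

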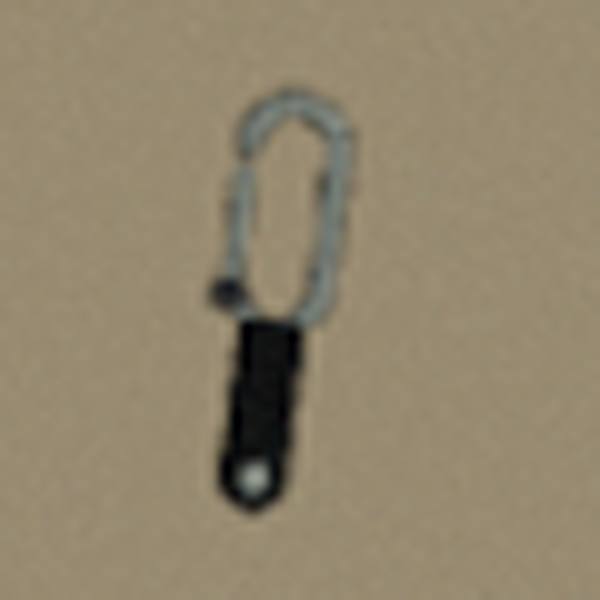

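Call:
{"method": "play_rows", "body": {
  "plan": [
    [3.26,1.08,0,0,0,0],
    [3.26,1.08,0,0,0,0],
    [3.26,1.08,0,0,0,0],
    [3.26,1.08,0,0,0,0],
    [3.26,1.08,0,0,0,0],
    [3.26,1.08,0,0,0,0],
    [3.26,1.08,0,0,0,0],
    [0,0,0,0,0,-7.07],
    [0,0,0,0,0,-7.07],
    [0,0,0,0,0,-7.07],
    [0,0,0,0,0,-7.07],
    [0,0,0,0,0,-7.07],
    [0,0,0,0,0,-7.07],
    [0,0,0,0,0,-7.07],
    [0,0,0,0,0,-7.07],
    [0,0,0,0,0,-7.07],
    [0,0,0,0,0,-7.07],
    [0,0,0,0,0,-7.07],
    [0,0,0,0,0,-7.07],
    [0,0,0,0,0,0]
  ],
  "grip": 4.4
}}

```text
clock: 13.78
tool_pos: [0.4429, -0.2403, 0.2448]
orientation: [-180.0, 0.0, -7.9]
force: [0.7, -1.3, -0.1]
opening: 0.044
gripper_force: 0.0
```

Call:
{"method": "play_rows", "body": {
  "plan": [
    [0,0,3,0,0,0],
    [0,0,3,0,0,0],
    [0,0,3,0,0,0],
    [0,0,3,0,0,0],
    [0,0,3,0,0,0],
    [0,0,2.5,0,0,0],
    [0,0,0,0,0,0],
    [0,0,0,0,0,0]
  ]
}}

```text
clock: 14.45
tool_pos: [0.4419, -0.2408, 0.0693]
orientation: [180.0, 0.2, -8.4]
force: [0.9, -0.6, 1.0]
opening: 0.0443
gripper_force: 0.0
```

Call:
{"method": "play_rows", "body": {
  "plan": [
    [0,0.2,1.5,0,0,0],
    [0,0,1.5,0,0,0],
    [0,0,1,0,0,0],
    [0,0,0.5,0,0,0],
    [0,0,0.35,0,0,0],
    [0,0,0,0,0,0]
  ]
}}

```text
clock: 14.95
tool_pos: [0.4423, -0.2432, 0.0218]
orientation: [180.0, -0.0, -8.3]
force: [0.1, -0.6, 0.4]
opening: 0.0435
gripper_force: 0.0
```

Call:
{"method": "play_rows", "body": {
  "plan": [
    [0,0,0,0,0,0],
    [0,0,0,0,0,0],
    [0,0,0,0,0,0],
    [0,0,0,0,0,0],
    [0,0,0,0,0,0],
    [0,0,0,0,0,0]
  ],
  "grip": 1
}}

```text
clock: 15.45
tool_pos: [0.4422, -0.2433, 0.0218]
orientation: [180.0, -0.0, -8.3]
force: [-1.3, 0.1, 3.7]
opening: 0.0174
gripper_force: 30.0
```

Call:
{"method": "play_rows", "body": {
  "plan": [
    [0,0,-1,0,0,0],
    [0,0,-3,0,0,0],
    [0,0,-3,0,0,0],
    [0,0,-3,0,0,0],
    [0,0,-2.15,0,0,0],
    [0,0,-1,0,0,0],
    [0,0,0,0,0,-6.73],
    [0,0,0,0,0,-6.73],
    [0,0,0,0,0,-6.73],
    [0,0,0,0,0,0]
  ]
}}

```text
clock: 16.28
tool_pos: [0.4415, -0.2431, 0.1529]
orientation: [-180.0, 0.0, 12.2]
force: [-0.3, 0.2, -0.3]
opening: 0.0174
gripper_force: 30.0
```

Call:
{"method": "play_rows", "body": {
  "plan": [
    [0.5,-1.2,0,0,0,0],
    [1.09,-2.7,0,0,0,0],
    [1.09,-2.7,0,0,0,0],
    [1.09,-2.7,0,0,0,0],
    [1.09,-2.7,0,0,0,0],
    [1.09,-2.7,0,0,0,0],
    [1.09,-2.7,0,0,0,0],
    [1.09,-2.7,0,0,0,0],
    [1.09,-2.7,0,0,0,0],
    [1.09,-2.7,0,0,0,0],
    [1.09,-2.7,0,0,0,0],
    [1.09,-2.7,0,0,0,0],
    [0.59,-1.5,0,0,0,0],
    [0,0,0,0,0,0],
    [0,0,0,0,0,0]
  ]
}}

```text
clock: 17.53
tool_pos: [0.5029, 0.1014, 0.1525]
orientation: [180.0, 0.1, 11.8]
force: [0.2, 0.5, -0.8]
opening: 0.0175
gripper_force: 30.0
```

```bash
python3 - <<'E'
from h import *
o=get_obs(); print(o["tool_pos"],o["orientation"],o["force"])
s=snapshot("top"); t=snapshot("side")
for c in("top","side"):
  for n in("bend","gate_pivot","staple"): print(c,n,[(round(d["score"],2),np.round(d["position"],4).tolist()) for d in spot_point(c,n) if d["position"][1]>-.1])
y=np.radians(o["orientation"][2]); ex=np.array([np.cos(y),np.sin(y),0]); ey=np.array([-ex[1],ex[0],0])
bend=o["tool_pos"]+.062*ex-[0,0,.0183]; print("pred bend",bend)
B=np.array([.5417,.1503,.149])
def C(s,c,r,h,k): return cv2.resize(cv2.cvtColor(s["frame"],cv2.COLOR_RGB2BGR)[r-h:r+h,c-h:c+h],None,fx=k,fy=k,interpolation=cv2.INTER_CUBIC)
im=[]
for j,q in enumerate((s,t)):
  a=proj(q,(.54,.12,.135)).astype(int); im.append(C(q,a[0],a[1],32,6))
  for n,X in(("bar top",B),("bend",bend),("apex",bend+.016*ex),("nose",bend-.0035*ex+.0125*ey),("pivot",bend-.042*ex+.0125*ey)): print(j,n,((proj(q,X)-a+32)*6+[384*j+3,3]).round())
cv2.imwrite("pics/pre.png",np.hstack(im))
E
```

```text
[0.50289372 0.10143642 0.15248844] [1.79981012e+02 7.41299034e-02 1.17843609e+01] [ 0.20142171  0.54919475 -0.83301368]
top bend []
top gate_pivot []
top staple []
side bend [(0.69, [0.5639, 0.1115, 0.1338])]
side gate_pivot [(0.65, [0.5164, 0.1158, 0.1296])]
side staple [(0.93, [0.5404, 0.1528, 0.1314])]
pred bend [0.56358695 0.11409861 0.13418844]
0 bar top [117. 190.]
0 bend [210. 141.]
0 apex [202. 103.]
0 nose [182. 155.]
0 pivot [201. 245.]
1 bar top [565. 260.]
1 bend [514. 180.]
1 apex [466. 184.]
1 nose [527. 212.]
1 pivot [643. 201.]
```

View pics/pre.png

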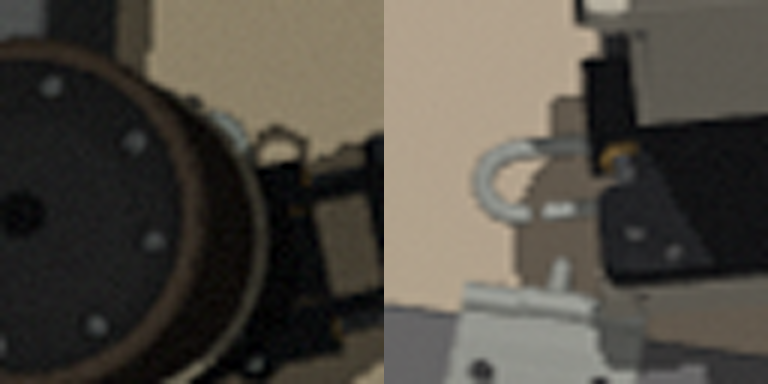

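The side view agrees with the prediction: nose at (527,212) and bar tip at (562,262), in line with the gate. I press in.

Call:
{"method": "play_rows", "body": {
  "plan": [
    [0,-0.5,0,0,0,0],
    [0,-0.5,0,0,0,0],
    [0,-0.4,0,0,0,0],
    [0,-0.3,0,0,0,0],
    [0,-0.2,0,0,0,0],
    [0,-0.1,0,0,0,0],
    [0,-0.1,0,0,0,0],
    [0,-0.1,0,0,0,0],
    [0,-0.1,0,0,0,0],
    [0,-0.1,0,0,0,0],
    [0,0,0,0,0,0]
  ]
}}

```text
clock: 18.85
tool_pos: [0.4983, 0.1241, 0.153]
orientation: [180.0, 0.0, 11.9]
force: [-0.8, -0.9, -1.6]
opening: 0.0174
gripper_force: 30.0
```

Call:
{"method": "play_rows", "body": {
  "plan": [
    [0,-0.1,0,0,0,0],
    [0,-0.1,0,0,0,0],
    [0,-0.1,0,0,0,0],
    [0,0,0,0,0,0]
  ]
}}

```text
clock: 19.18
tool_pos: [0.4976, 0.127, 0.153]
orientation: [180.0, 0.0, 11.9]
force: [-0.1, -2.6, -1.0]
opening: 0.0178
gripper_force: 30.0
```

Contact at 2.6 N, as expected. I keep pressing.

Call:
{"method": "play_rows", "body": {
  "plan": [
    [0,-0.1,0,0,0,0],
    [0,-0.1,0,0,0,0],
    [0,-0.1,0,0,0,0],
    [0,-0.1,0,0,0,0],
    [0,0,0,0,0,0]
  ]
}}

```text
clock: 19.6
tool_pos: [0.4969, 0.1312, 0.153]
orientation: [180.0, 0.0, 11.9]
force: [1.0, -2.7, -1.1]
opening: 0.0175
gripper_force: 30.0
```

Call:
{"method": "play_rows", "body": {
  "plan": [
    [0,-0.1,0,0,0,0],
    [0,-0.1,0,0,0,0],
    [0,-0.1,0,0,0,0],
    [0,0,0,0,0,0]
  ]
}}

```text
clock: 19.93
tool_pos: [0.4963, 0.1341, 0.1531]
orientation: [180.0, -0.0, 11.9]
force: [0.7, -4.9, 0.6]
opening: 0.0171
gripper_force: 30.0
```

Call:
{"method": "play_rows", "body": {
  "plan": [
    [0,-0.1,0,0,0,0],
    [0,-0.1,0,0,0,0],
    [0,-0.1,0,0,0,0],
    [0,0,0,0,0,0]
  ]
}}

```text
clock: 20.27
tool_pos: [0.4954, 0.137, 0.153]
orientation: [180.0, 0.0, 11.9]
force: [0.1, -5.6, -0.9]
opening: 0.0176
gripper_force: 30.0
```

Call:
{"method": "play_rows", "body": {
  "plan": [
    [0,-0.08,0,0,0,0],
    [-0.1,0,0,0,0,0],
    [-0.2,0,0,0,0,0],
    [-0.2,0,0,0,0,0],
    [0,0,0,0,0,0]
  ]
}}

```text
clock: 20.68
tool_pos: [0.4892, 0.1363, 0.1526]
orientation: [-180.0, 0.1, 11.9]
force: [-2.8, -3.7, -1.1]
opening: 0.0179
gripper_force: 30.0
```

Call:
{"method": "play_rows", "body": {
  "plan": [
    [-0.2,0,0,0,0,0],
    [-0.2,0,0,0,0,0],
    [-0.2,0,0,0,0,0],
    [0,0,0,0,0,0]
  ]
}}

```text
clock: 21.02
tool_pos: [0.4848, 0.136, 0.1533]
orientation: [-180.0, -0.1, 11.9]
force: [-0.4, -0.2, -0.5]
opening: 0.0175
gripper_force: 30.0
```

Call:
{"method": "play_rows", "body": {
  "plan": [
    [-0.15,0,0,0,0,0],
    [-0.15,0,0,0,0,0],
    [-0.1,0,0,0,0,0],
    [-0.1,0,0,0,0,0],
    [0,0,0,0,0,0]
  ]
}}

```text
clock: 21.43
tool_pos: [0.4799, 0.1346, 0.1531]
orientation: [-180.0, -0.0, 11.9]
force: [0.6, 1.4, -1.2]
opening: 0.0176
gripper_force: 30.0
```

Call:
{"method": "play_rows", "body": {
  "plan": [
    [-0.1,0,0,0,0,0],
    [-0.1,0,0,0,0,0],
    [-0.1,0,0,0,0,0],
    [0,0,0,0,0,0]
  ]
}}

```text
clock: 21.77
tool_pos: [0.4786, 0.1349, 0.1538]
orientation: [-179.9, -0.2, 11.9]
force: [6.1, 2.6, -1.7]
opening: 0.0175
gripper_force: 30.0
```

Call:
{"method": "play_rows", "body": {
  "plan": [
    [-0.04,0,0,0,0,0],
    [0,0,0,0,0,0],
    [0,0,0,0,0,0],
    [0,0,0,0,0,0]
  ]
}}

```text
clock: 22.1
tool_pos: [0.4785, 0.135, 0.1539]
orientation: [-179.9, -0.3, 11.9]
force: [7.1, 1.8, -3.0]
opening: 0.0177
gripper_force: 30.0
```

Call:
{"method": "play_rows", "body": {
  "plan": [
    [0,0,0,0,0,0],
    [0,0,0,0,0,0],
    [0,0,0,0,0,0],
    [0,0,0,0,0,0],
    [0,0,0,0,0,0],
    [0,0,0,0,0,0]
  ]
}}

```text
clock: 22.6
tool_pos: [0.4785, 0.135, 0.1539]
orientation: [-179.9, -0.3, 11.9]
force: [7.1, 1.6, -3.0]
opening: 0.0177
gripper_force: 30.0
```

```bash
python3 - <<'E'
from h import *
t=snapshot("side"); o=get_obs(); print(o["force"])
a=proj(t,(.54,.14,.135)).astype(int)
save(t,"seat",(a[0]-35,a[1]-30,a[0]+35,a[1]+30),10)
E
```

```text
[ 7.39845399  3.25051666 -3.01849927]
```

View pics/seat.png

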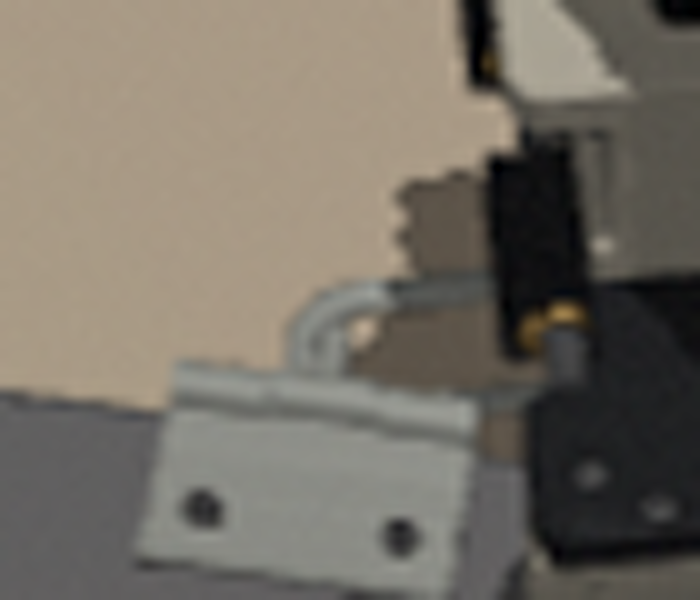

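The bar at (335,350) sits in the bend and the gate line is straight. The tug held at about 8 N. I relax it, then let go with a small opening because the case is close.

Call:
{"method": "play_rows", "body": {
  "plan": [
    [0.1,0,0,0,0,0],
    [0,0,0,0,0,0]
  ]
}}

```text
clock: 22.82
tool_pos: [0.4787, 0.1349, 0.1536]
orientation: [-179.9, -0.2, 11.9]
force: [5.0, 2.7, -1.3]
opening: 0.0173
gripper_force: 30.0
```

Call:
{"method": "play_rows", "body": {
  "plan": [
    [0,0,0,0,0,0],
    [0,0,0,0,0,0],
    [0,0,0,0,0,0],
    [0,0,0,0,0,0],
    [0,0,0,0,0,0],
    [0,0,0,0,0,0]
  ],
  "grip": 3.2
}}

```text
clock: 23.32
tool_pos: [0.4773, 0.1338, 0.153]
orientation: [180.0, 0.0, 11.9]
force: [-0.0, 0.2, 0.1]
opening: 0.032
gripper_force: 0.0
```

Call:
{"method": "play_rows", "body": {
  "plan": [
    [0,0,-1,0,0,0],
    [0,0,-2,0,0,0],
    [0,0,-3,0,0,0],
    [0,0,-3,0,0,0],
    [-3,3,0,0,0,0],
    [-3,3,0,0,0,0],
    [-2,4,0,0,0,0],
    [0,4,0,0,0,0],
    [0,4,0,0,0,0],
    [0,4,0,0,0,0],
    [0,4,0,0,0,0],
    [0,4,0,0,0,0],
    [0,4,0,0,0,0],
    [0,0,0,0,0,0],
    [0,0,0,0,0,0],
    [0,0,0,0,0,0],
    [0,0,0,0,0,0],
    [0,0,0,0,0,0],
    [0,0,0,0,0,0],
    [0,0,0,0,0,0]
  ]
}}

```text
clock: 24.98
tool_pos: [0.471, -0.2101, 0.2434]
orientation: [180.0, -0.0, 12.0]
force: [-0.0, -0.4, -0.9]
opening: 0.032
gripper_force: 0.0
```

```bash
python3 - <<'E'
from h import *
im=[]
f=[]
for c in("top","side"):
  s=snapshot(c); f.append(s["frame"].astype(int))
  for n in("bend","grip","staple"): print(c,n,[(round(d["score"],2),np.round(d["position"],4).tolist()) for d in spot_point(c,n) if d["position"][1]>-.1])
  a=proj(s,(.54,.13,.11)).astype(int)
  im.append(cv2.resize(cv2.cvtColor(s["frame"],cv2.COLOR_RGB2BGR)[a[1]-30:a[1]+30,a[0]-30:a[0]+30],None,fx=6.5,fy=6.5,interpolation=cv2.INTER_CUBIC))
cv2.imwrite("pics/end.png",np.hstack(im)); print(get_obs()["tool_pos"],get_obs()["opening"])
E
```

```text
top bend [(0.5, [0.5417, 0.1631, 0.1189]), (0.39, [0.5086, 0.1682, 0.0806])]
top grip [(0.65, [0.5413, 0.1655, 0.1185]), (0.58, [0.5115, 0.161, 0.0505])]
top staple [(0.62, [0.5381, 0.1499, 0.1347])]
side bend []
side grip []
side staple [(0.63, [0.5411, 0.1488, 0.13])]
[ 0.47080532 -0.21099974  0.24300519] 0.03195410333353109
```

View pics/end.png

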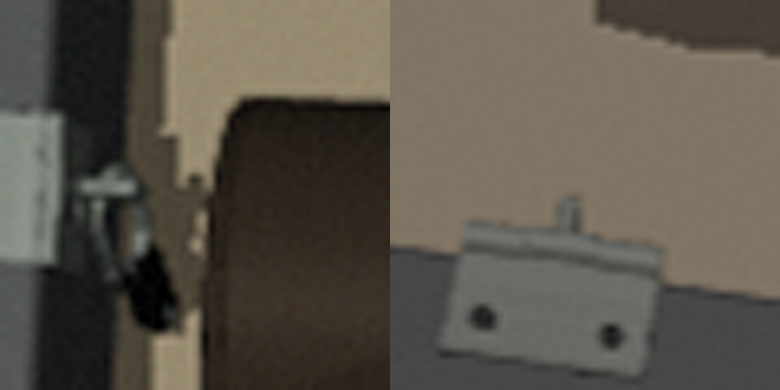

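The clip hangs from the staple at (110,185) with its tail at (155,320). It leans about 30° and may still be swinging, so I wait and compare.

Call:
{"method": "play_rows", "body": {
  "plan": [
    [0,4,0,0,0,0],
    [0,3,0,0,0,0],
    [0,0,0,0,0,0],
    [0,0,0,0,0,0],
    [0,0,0,0,0,0],
    [0,0,0,0,0,0],
    [0,0,0,0,0,0],
    [0,0,0,0,0,0],
    [0,0,0,0,0,0],
    [0,0,0,0,0,0],
    [0,0,0,0,0,0],
    [0,0,0,0,0,0],
    [0,0,0,0,0,0],
    [0,0,0,0,0,0],
    [0,0,0,0,0,0],
    [0,0,0,0,0,0],
    [0,0,0,0,0,0],
    [0,0,0,0,0,0],
    [0,0,0,0,0,0],
    [0,0,0,0,0,0]
  ]
}}

```text
clock: 27.05
tool_pos: [0.4852, -0.2795, 0.243]
orientation: [-180.0, 0.0, 11.9]
force: [-0.9, 0.4, -0.7]
opening: 0.0319
gripper_force: 0.0
```

```bash
python3 - <<'E'
from h import *
im=[];f=[]
for k in range(6):
  s=snapshot("top"); a=proj(s,(.54,.13,.11)).astype(int)
  c=cv2.cvtColor(s["frame"],cv2.COLOR_RGB2BGR)[a[1]-30:a[1]+30,a[0]-30:a[0]+30]; f.append(c.astype(int))
  if k in(0,5): im.append(cv2.resize(c,None,fx=6.5,fy=6.5,interpolation=cv2.INTER_CUBIC))
print([np.abs(f[k]-f[0]).max() for k in range(6)],[np.abs(f[k]-f[0]).mean().round(2) for k in range(6)])
cv2.imwrite("pics/end2.png",np.hstack(im))
for n in("bend","grip","gate_pivot","clip"): print(n,[(round(d["score"],2),np.round(d["position"],4).tolist()) for d in spot_point("top",n) if d["position"][1]>-.1])
for X in [(.541,.15,.149),(.53,.145,.02),(.541,.15,.03),(.50,.145,.03)]: print((proj(s,X)-a+30)*6.5)
E
```

```text
[np.int64(0), np.int64(85), np.int64(88), np.int64(87), np.int64(82), np.int64(78)] [np.float64(0.0), np.float64(2.85), np.float64(3.23), np.float64(3.26), np.float64(3.05), np.float64(2.56)]
bend [(0.43, [0.542, 0.1645, 0.1164])]
grip [(0.49, [0.5471, 0.1677, 0.0405])]
gate_pivot [(0.64, [0.5317, 0.1703, 0.0727]), (0.18, [0.5487, 0.1657, 0.0415])]
clip [(0.38, [0.5431, 0.1689, 0.1151])]
[130.41098648 185.31667637]
[195.12893574 234.13217829]
[179.64079453 206.53398666]
[191.14943753 304.36648597]
```

View pics/end2.png

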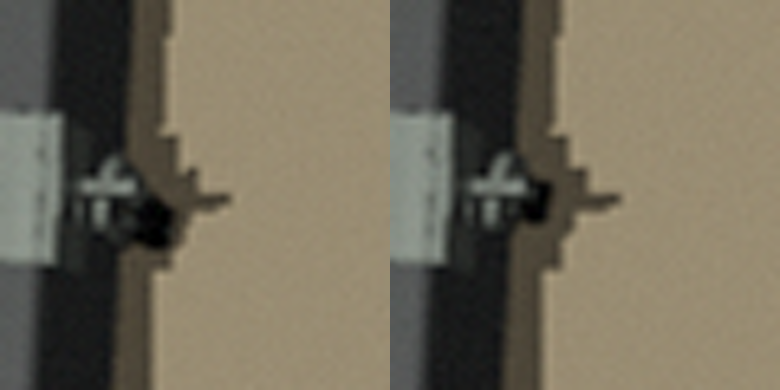

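It is still swinging but dying down. I let it settle.

Call:
{"method": "play_rows", "body": {
  "plan": [
    [0,0,0,0,0,0],
    [0,0,0,0,0,0],
    [0,0,0,0,0,0],
    [0,0,0,0,0,0],
    [0,0,0,0,0,0],
    [0,0,0,0,0,0],
    [0,0,0,0,0,0],
    [0,0,0,0,0,0],
    [0,0,0,0,0,0],
    [0,0,0,0,0,0],
    [0,0,0,0,0,0],
    [0,0,0,0,0,0],
    [0,0,0,0,0,0],
    [0,0,0,0,0,0],
    [0,0,0,0,0,0],
    [0,0,0,0,0,0],
    [0,0,0,0,0,0],
    [0,0,0,0,0,0],
    [0,0,0,0,0,0],
    [0,0,0,0,0,0]
  ]
}}

```text
clock: 29.22
tool_pos: [0.4852, -0.2795, 0.243]
orientation: [-180.0, 0.0, 11.9]
force: [-0.4, 0.9, -0.1]
opening: 0.0321
gripper_force: 0.0
```

Call:
{"method": "play_rows", "body": {
  "plan": [
    [0,0,0,0,0,0],
    [0,0,0,0,0,0],
    [0,0,0,0,0,0],
    [0,0,0,0,0,0],
    [0,0,0,0,0,0],
    [0,0,0,0,0,0],
    [0,0,0,0,0,0],
    [0,0,0,0,0,0],
    [0,0,0,0,0,0],
    [0,0,0,0,0,0],
    [0,0,0,0,0,0],
    [0,0,0,0,0,0],
    [0,0,0,0,0,0],
    [0,0,0,0,0,0],
    [0,0,0,0,0,0],
    [0,0,0,0,0,0],
    [0,0,0,0,0,0],
    [0,0,0,0,0,0],
    [0,0,0,0,0,0],
    [0,0,0,0,0,0]
  ]
}}

```text
clock: 30.88
tool_pos: [0.4852, -0.2795, 0.243]
orientation: [-180.0, 0.0, 11.9]
force: [-0.1, 0.5, -0.9]
opening: 0.0322
gripper_force: 0.0
```

Call:
{"method": "play_rows", "body": {
  "plan": [
    [0,0,0,0,0,0],
    [0,0,0,0,0,0],
    [0,0,0,0,0,0],
    [0,0,0,0,0,0],
    [0,0,0,0,0,0],
    [0,0,0,0,0,0],
    [0,0,0,0,0,0],
    [0,0,0,0,0,0],
    [0,0,0,0,0,0],
    [0,0,0,0,0,0],
    [0,0,0,0,0,0],
    [0,0,0,0,0,0],
    [0,0,0,0,0,0],
    [0,0,0,0,0,0],
    [0,0,0,0,0,0],
    [0,0,0,0,0,0],
    [0,0,0,0,0,0],
    [0,0,0,0,0,0],
    [0,0,0,0,0,0],
    [0,0,0,0,0,0]
  ]
}}

```text
clock: 32.55
tool_pos: [0.4852, -0.2795, 0.243]
orientation: [180.0, -0.0, 11.9]
force: [0.9, 0.0, -0.8]
opening: 0.0319
gripper_force: 0.0
```

Call:
{"method": "play_rows", "body": {
  "plan": [
    [0,0,0,0,0,0],
    [0,0,0,0,0,0],
    [0,0,0,0,0,0],
    [0,0,0,0,0,0],
    [0,0,0,0,0,0],
    [0,0,0,0,0,0],
    [0,0,0,0,0,0],
    [0,0,0,0,0,0],
    [0,0,0,0,0,0],
    [0,0,0,0,0,0],
    [0,0,0,0,0,0],
    [0,0,0,0,0,0],
    [0,0,0,0,0,0],
    [0,0,0,0,0,0],
    [0,0,0,0,0,0],
    [0,0,0,0,0,0],
    [0,0,0,0,0,0],
    [0,0,0,0,0,0],
    [0,0,0,0,0,0],
    [0,0,0,0,0,0]
  ]
}}

```text
clock: 34.22
tool_pos: [0.4853, -0.2795, 0.243]
orientation: [180.0, -0.0, 11.9]
force: [1.0, 1.0, 0.4]
opening: 0.0318
gripper_force: 0.0
```

```bash
python3 - <<'E'
from h import *
f=[]
for k in range(12):
  s=snapshot("top"); a=proj(s,(.54,.13,.11)).astype(int)
  f.append(s["frame"][a[1]-30:a[1]+30,a[0]-30:a[0]+30].astype(int))
print([np.abs(x-f[0])[15:45,8:32].mean().round(2) for x in f],[np.abs(x-f[0])[:12,30:].mean().round(2) for x in f],get_obs()["clock"])
E
```

```text
[np.float64(0.0), np.float64(1.88), np.float64(1.82), np.float64(1.8), np.float64(1.84), np.float64(1.81), np.float64(1.77), np.float64(1.79), np.float64(1.81), np.float64(1.79), np.float64(1.81), np.float64(1.82)] [np.float64(0.0), np.float64(1.5), np.float64(1.49), np.float64(1.43), np.float64(1.5), np.float64(1.56), np.float64(1.56), np.float64(1.46), np.float64(1.55), np.float64(1.44), np.float64(1.38), np.float64(1.53)] 34.8167
```

The frame differences are constant noise, so the clip is still. I hand the job in.

```bash
python3 -c "
from plant import *
print(close_job())"
```

```text
the job is handed in; nothing more can be done
None
```

I folded the hasp shut at about 9 N, clipped the snap hook onto the staple, held a tug of about 8 N, let go, and handed the job in with the clip hanging still; no verdict came back, and I did not check the gate again after letting go.

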